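Put the chargers away and bolt the desk chest

ROBOT

A 7-joint arm with a two-finger parallel gripper is mounted at the origin on the work surface. World frame = base frame: x ahead of the robot, y to its left, z up, the work surface at z = 0. Lengths are in m, angles in rad, forces in N, time in s.
With the tool pointing down it reaches from about 0.35 to 0.9 m from the base axis. Payload 19.9 kg.
Tool frame: the origin (TCP) lies between the finger pads; the fingertips stand 19 mm ahead of it and the grasp point (between the pads) is the TCP; z points along the fingers, y is the line along which they close (so a half turn about z gives the same grasp; the last joint's range is limited). The gripper opens to 94 mm and grips with 3 to 60 N. Pads are 16 mm wide; open, the fingers measure 119 mm over their backs; the gripper's body (75 mm by 177 mm) begins 78 mm behind the grasp point.
Start: joints at [-1.321, 0.417, -0.01, 1.614, 0.005, 1.111, -0.053], TCP at [0.179, 0.599, 0.224] pointing down, gripper open.
Joint ranges: [-2.81, 2.81], [-0.39, 2.02], [-1.27, 1.25], [0.06, 2.57], [-1.19, 4.33], [0.19, 2], [-2.82, 2.82]. Speed limits (rad/s): [1.89, 1.89, 2.39, 2.39, 3.01, 3.01, 3.01].

INTERFACE

Orientations are given as a 3x3 rotation matrix whose columns are the frame's x, y, z axes.
In Python, from rig import robot gives the robot as it stands. Calls block until the motion is done:
- robot.move_ptp(position, orientation): joint-space move of the TCP to a pose.
- robot.move_linear(position, velocity=0.15, frame=None, threshold=None): straight line of the TCP; frame=None keeps the orientation; velocity is the mean speed in m/s. With threshold (N) it stops when the force on the tool has changed by that much, and returns True; else False.
- robot.goto_joints(angles): joint-space move.
- robot.gripper_to(opening): finger opening in m; the grip force is fixed at half the most; returns when the fingers have stopped.
- robot.pause(seconds).
- robot.ik(position, orientation): joint angles nearest the present ones, or None.
- robot.get_state(): the state.
- robot.grab_frame(name): name is "scene" or "side" or "wrist"; returns the picture (420x560x3 uint8, red, green, blue); there is no depth.
- robot.camera_info(name): a dict with "fx", "fy", "cx", "cy" (pixels), "rvec" (rotation vector, rad) and "tvec" (3), from world to camera coordinates, as OpenCV has them. Camera axes: x right, y down, z forward; pixel columns grow to the right and rows downward; lengths in m; the calibration is good to about 2 mm. A picture is of the moment at which its call begins: read the wrist's pose just before it. camera_info takes no time and is no camera call; for the wrist camera it gives the pose at the moment of the call.
A pose or a line that the arm cannot do raises robot.PlanningError and nothing moves.
- robot.sign_off(): hands the job in; it is judged then, once.
The state is a dict: "time": time; "qpos": joint angles; "joint_vel": joint speeds; "effort": joint torques, N m; "ee_pos": TCP position; "tool_rot": TCP orientation; "force": force on the tool from outside, world axes, zero at the start; "moment": the same for the moment, N m; "opening": finger opening in m; "grasp_force": force on a finger pad.
Only numpy, scipy, OpenCV 4.12 (cv2) and the standard library are available. Lean on these libraries where they do the work, as an engineer would, in place of code of your own. Each camera call takes 0.05 s, during which the arm holds its last target. There are 200 camera calls.

TASK

Tip the three chargers off the scoop tray into the open wooden chest without your fingers handling them, then fold the chest's lid flat shut and slide its bolt fully home in the keeper. Finish with the empty tray standing upright on the desk, and leave the pen mug and the microphone where they are.

Things in the scene. Friction and masses are not known exactly. Their poses are not given: they have to be found in the camera images.
- chest: fixed brown wooden chest, 200 (x) x 240 (y) x 130 mm high, walls 12 mm, inner floor 8 mm up; origin under its centre, z up. A fixed rail 48 mm wide covers the top's -x side (x -100 to -52); behind it the mouth runs x -52 to +88, y -108 to +108, closed by the inset lid. It does not move.
- lid_hinge (a point): the lid's frame, on the hinge line along y at the middle of the chest's far top edge (x +89, z 130 in the chest's frame). It turns with the lid: its -x runs from the hinge to the free edge, its +z is the lid's outer face (upper when shut). Lid: plain plate 138 x 212 x 12 mm.
- lid_edge (a point): middle of the lid's free edge, on its outer face, 139 mm from the hinge; axes as lid_hinge. The bolt takes up the strip within 20 mm of the middle line of the outer face, standing up to 58 mm out of it.
- lid (a joint): lid angle, 0 flat shut (top flush with the rail), about 1.57 upright; starts open 1.6 to 1.95, opens to 2.0. A stiff hinge (0.5 N m) lets it stay at any angle: it must be pushed right down, from outside and above, with about 2 to 6 N near its free edge.
- bolt (a joint): travel of the steel tower bolt on the lid's outer face: 0 fully drawn, 0.040 m fully home at its stop. It slides towards and past the lid's free edge (the lid's -x) with about 3 N friction and stays where left. It starts drawn, 0 to 8 mm; past 10 mm the rod juts over the lid's edge, and past about 22 mm it would land on top of the keeper and keep the lid from shutting.
- bolt_knob (a point): middle of the bolt's knob, 20 mm diameter, 22 mm tall, on a 9 mm stem; 47 mm off the lid's outer face (underside 36, end 58), on the lid's middle line, 62 mm from the hinge line when drawn. Rod 12 mm round, its axis 12 mm off the face. Guide staples reach 23 mm off the face, one 13 mm behind the knob's axis when drawn. Axes as lid_hinge; push it towards -x from behind.
- keeper_mouth (a point): centre of the opening of the keeper, a steel staple fixed on the middle of the rail (opening 20 wide, 22 high, 18 mm deep), facing the lid; the rod enters at about 22 mm of travel if the lid is flat.
- tray: loose plywood scoop tray, 0.18 kg; origin on its underside, z up, +x towards its open mouth. Floor 5 mm thick from x -30 to +110, 128 mm wide (116 inside); side walls 30 mm and back wall 45 mm high; no wall at the mouth. A straight handle bar sticks out behind (x -116 to -30), 24 wide, 22 high, its axis 34 mm up. Chargers slide once the tray is tipped some 15 to 22 degrees.
- tray_grip (a point): middle of the handle bar (tray x -72, z 34 mm), axes as the tray
- tray_lip (a point): middle of the tray's open mouth edge (tray x +110, z 5 mm: top of the floor)
- charger_big: white plug charger 56 x 44 x 30 mm, loose on the tray, smooth; origin centre of its underside
- charger_small: white plug charger 50 x 38 x 28 mm, loose on the tray, smooth; origin centre of its underside
- power_brick: black charger brick 72 x 42 x 26 mm, loose on the tray, smooth; origin centre of its underside
- pen_mug: white mug 80 mm across, 95 high, pens up to 155 mm; loose; origin under its centre
- microphone: desk microphone on a 90 mm round foot, 186 high, 52 mm across at the top; loose; origin under its centre
Mind the look-alikes: they are no part of the job. Several things have the shape of the power_brick; the one meant has the colours described above. What is shaped like the charger_small but yellow is not meant.

How it is judged:
On the way, in this order (a step that is already met when the one before it is completed fails the run):
1. all three chargers lie inside the chest (x of charger_big in the frame of chest between -0.09 and 0.09 m and y of charger_big in the frame of chest between -0.11 and 0.11 m and z of charger_big in the frame of chest between 0 and 0.11 m and x of charger_small in the frame of chest between -0.09 and 0.09 m and y of charger_small in the frame of chest between -0.11 and 0.11 m and z of charger_small in the frame of chest between 0 and 0.11 m and x of power_brick in the frame of chest between -0.09 and 0.09 m and y of power_brick in the frame of chest between -0.11 and 0.11 m and z of power_brick in the frame of chest between 0 and 0.11 m), for 0.2 s.
2. the lid is shut flat (value of joint lid below 0.03 rad), for 0.2 s.
At the end, for the whole second after the job is handed in: All three chargers lie inside the chest, the lid is shut within 0.03 rad, the bolt is within 4 mm of its home stop (travel over 36 mm), and the tray stands upright (within 0.1 rad) and still, flat on the desk (all of step 1 and value of joint lid below 0.03 rad and value of joint bolt above 0.036 m and angle between tray's own z axis and vertical below 0.1 rad and height (world z) of tray between -0.01 and 0.01 m and linear speed of tray below 0.02 m/s); the robot touches nothing.
It fails at once if the fingers handle a charger (over 2 N) (contact force between the fingers and charger_big above 2 N or contact force between the fingers and charger_small above 2 N or contact force between the fingers and power_brick above 2 N).
It fails at once if the pen mug is shifted over 30 mm or tipped over 0.4 rad (distance of pen_mug from where it was at the start of the episode above 0.03 m or angle between pen_mug's own z axis and vertical above 0.4 rad).
It fails at once if the microphone is shifted over 30 mm or tipped over 0.4 rad (distance of microphone from where it was at the start of the episode above 0.03 m or angle between microphone's own z axis and vertical above 0.4 rad).
It also fails if it takes over 72 s, if anything falls off the work surface, if the arm or the gripper's body presses on something with over 40 N, if the wrist force passes 120 N, or if a joint passes its speed limit or range.

## Working session

There is one attempt and no reset: what is moved stays moved. The work goes in short steps, each a Python script; the robot and the scene stay as the last script left them, time stands still between calls to the robot, and variables do not carry over. Pictures are saved under pics/ and viewed, at most 10 in all, crops included, and the job is handed in when it is done.

```bash
ls; mkdir -p pics; python3 - <<'E'
from rig import robot
import cv2
for n in ("scene","side"):
    im=robot.grab_frame(n); cv2.imwrite(f"pics/{n}0.png",im[:,:,::-1]); print(n,robot.camera_info(n))
s=robot.get_state(); print(s['time'],s['ee_pos'],s['tool_rot'],s['opening'])
E
```

```text
pics
scene {'fx': 528.6944232605102, 'fy': 528.6944232605102, 'cx': 280.2888644394062, 'cy': 208.82822102600102, 'rvec': array([ 2.11355837,  1.51187338, -0.50490421]), 'tvec': array([-0.18401877, -0.39432098,  1.40256816])}
side {'fx': 480.7487614937712, 'fy': 480.7487614937712, 'cx': 279.8744148802347, 'cy': 209.05149423349988, 'rvec': array([ 2.14638264, -0.48413663,  0.22865663]), 'tvec': array([-0.54749912,  0.26144599,  0.74817122])}
0.1 [0.17910954 0.59846303 0.22388507] [[-9.58022315e-01  2.86693534e-01 -2.47443100e-04]
 [ 2.86693631e-01  9.58021706e-01 -1.08328018e-03]
 [-7.35135624e-05 -1.10874695e-03 -9.99999383e-01]] 0.0937939056840211
```

View pics/scene0.png

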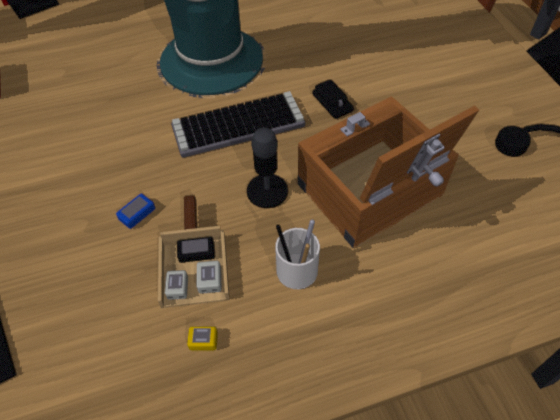

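View pics/side0.png

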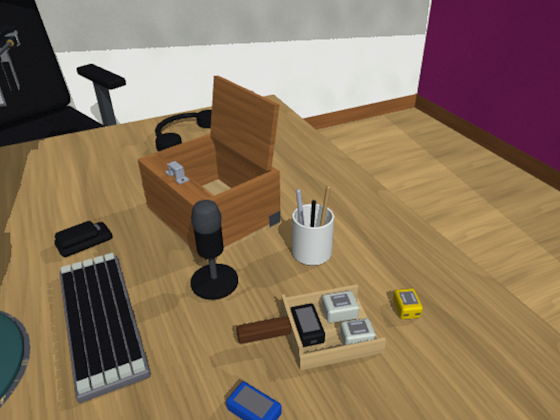

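```bash
cat > h.py <<'E'
import numpy as np, cv2
from scipy.spatial.transform import Rotation as R
def P(ci,X):
    K=np.array([[ci['fx'],0,ci['cx']],[0,ci['fy'],ci['cy']],[0,0,1]])
    return cv2.projectPoints(np.float64(X).reshape(-1,3),np.float64(ci['rvec']),np.float64(ci['tvec']),K,None)[0].reshape(-1,2)
def ray(ci,uv,z):
    M=R.from_rotvec(ci['rvec']).as_matrix(); c=-M.T@ci['tvec']
    d=M.T@np.array([(uv[0]-ci['cx'])/ci['fx'],(uv[1]-ci['cy'])/ci['fy'],1])
    return c+d*(z-c[2])/d[2]
def Rz(a): return R.from_euler('z',a).as_matrix()
def Ry(a): return R.from_euler('y',a).as_matrix()
E
python3 - <<'E'
from h import *
from rig import robot
A=robot.camera_info('scene');B=robot.camera_info('side')
np.set_printoptions(precision=3,suppress=True)
for n,ci in(('scene',A),('side',B)):
    M=R.from_rotvec(ci['rvec']).as_matrix();print(n,'cam at',-M.T@ci['tvec'],'fwd',M[2],'base at',P(ci,[0,0,0]))
for n,uv,z in [('chest L',(300,143),.13),('chest far',(392,101),.13),('chest near bottom',(348,238),0),('chest L bot',(302,187),0),('tray mouthL',(159,304),.005),('tray mouthR',(228,298),.005),('tray back L',(160,234),.045),('tray backR',(224,230),.045),('handle end',(190,198),.045),('mug rim',(298,243),.095),('mic foot',(267,190),0),('keeper',(355,122),.15)]:
    print(n,ray(A,uv,z))
for n,uv,z in [('chest -x+..',(140,158),.13),('chest near',(209,204),.13),('chest near r',(278,174),.13),('near bot',(217,246),0),('tray mouthL',(383,347),.03),('tray mouthR',(303,363),.03),('mug foot',(313,250),0),('mic foot',(215,280),0)]:
    print(n,ray(B,uv,z))
a=cv2.resize(cv2.imread('pics/scene0.png')[85:245,285:485],None,fx=2,fy=2,interpolation=3)
b=cv2.resize(cv2.imread('pics/side0.png')[70:270,125:325],None,fx=2,fy=2,interpolation=3)
c=cv2.resize(cv2.imread('pics/scene0.png')[190:310,140:340],None,fx=2,fy=2,interpolation=3)
im=np.zeros((600,800,3),np.uint8);im[:320,:400]=a;im[:400,400:]=b;im[320:560,:400]=c
cv2.imwrite('pics/m1.png',im)
E
```

```text
scene cam at [ 1.143 -0.175  0.906] fwd [-0.557  0.174 -0.812] base at [[210.923  60.19 ]]
side cam at [ 0.312 -0.649  0.639] fwd [ 0.336  0.741 -0.581] base at [[-71.929 377.048]]
chest L [0.471 0.079 0.13 ]
chest far [0.422 0.303 0.13 ]
chest near bottom [0.635 0.126 0.   ]
chest L bot [0.481 0.082 0.   ]
tray mouthL [ 0.657 -0.265  0.005]
tray mouthR [ 0.687 -0.14   0.005]
tray back L [ 0.532 -0.231  0.045]
tray backR [ 0.564 -0.11   0.045]
handle end [ 0.465 -0.156  0.045]
mug rim [0.669 0.005 0.095]
mic foot [0.464 0.008 0.   ]
keeper [0.471 0.195 0.15 ]
chest -x+.. [0.415 0.306 0.13 ]
chest near [0.495 0.073 0.13 ]
chest near r [0.655 0.113 0.13 ]
near bot [0.509 0.104 0.   ]
tray mouthL [ 0.652 -0.276  0.03 ]
tray mouthR [ 0.527 -0.249  0.03 ]
mug foot [0.681 0.006 0.   ]
mic foot [0.473 0.01  0.   ]
```

View pics/m1.png

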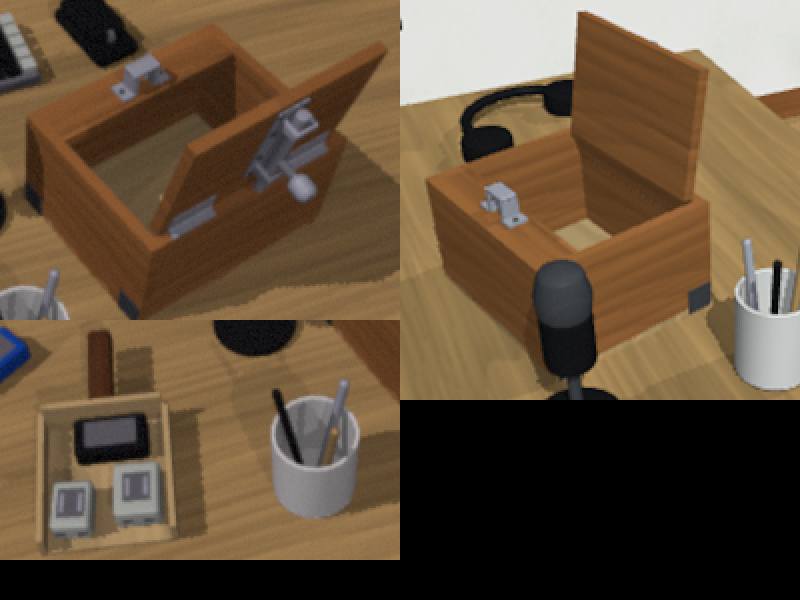

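```bash
cat > fit.py <<'E'
from h import *
from scipy.optimize import least_squares
from rig import robot
A=robot.camera_info('scene');B=robot.camera_info('side')
np.set_printoptions(precision=4,suppress=True)
a,b=.1,.12
ch=[(A,(-a,-b,.13),(299,144)),(A,(-a,b,.13),(392.5,98.5)),(B,(-a,b,.13),(138.5,160)),(A,(a,-b,.13),(362.5,210)),(B,(a,-b,.13),(279.5,170)),(A,(-a,-b,0),(301.5,189)),(A,(a,-b,0),(354,244)),(B,(-a,b,0),(146.5,207.5))]
T=lambda p,X:Rz(p[2])@np.array(X)+[p[0],p[1],0]
f=lambda p:np.concatenate([P(c,T(p,X))[0]-uv for c,X,uv in ch])
r=least_squares(f,[.55,.19,.2],loss='soft_l1');p=r.x;print('chest',p);print(f(p).reshape(-1,2))
def L(p,q,X): return T(p,np.array([.089,0,.13])+Ry(q)@np.array(X))
ld=[(A,(-.139,.106,0),(477.5,107.5)),(A,(-.139,-.106,-.012),(379,158.5)),(B,(-.139,.106,-.012),(215,76)),(B,(-.139,-.106,-.006),(278,105))]
g=lambda q:np.concatenate([P(c,L(p,q[0],X))[0]-uv for c,X,uv in ld])
q=least_squares(g,[1.7]).x;print('lid',q);print(g(q).reshape(-1,2))
tr=[(A,(.11,-.064,0),(161,306)),(A,(.11,.064,0),(229,299)),(A,(-.03,-.064,.045),(159,231)),(A,(-.03,.064,.045),(226,227)),(A,(-.116,0,.045),(190,196)),(B,(.11,-.064,.03),(383,347)),(B,(.11,.064,.03),(372,290)),(B,(-.03,.064,.045),(285,294)),(B,(-.03,-.064,0),(305,363))]
ft=lambda p:np.concatenate([P(c,T(p,X))[0]-uv for c,X,uv in tr])
t=least_squares(ft,[.57,-.18,-.2],loss='soft_l1').x;print('tray',t);print(ft(t).reshape(-1,2))
np.save('fit.npy',np.r_[p,q,t])
def poly(im,c,pts,col,s,o):
    uv=((P(c,pts)-o)*s).astype(int);cv2.polylines(im,[uv.reshape(-1,1,2)],True,col,1,cv2.LINE_AA)
def box(x0,x1,y0,y1,z):return [(x0,y0,z),(x1,y0,z),(x1,y1,z),(x0,y1,z)]
out=np.zeros((600,800,3),np.uint8)
for n,c,o,sz,at in (('scene',A,(285,85),(200,160),(0,0)),('side',B,(125,70),(200,200),(400,0)),('scene',A,(120,180),(200,130),(0,330)),('side',B,(220,270),(200,100),(400,400))):
    im=cv2.resize(cv2.imread(f'pics/{n}0.png')[o[1]:o[1]+sz[1],o[0]:o[0]+sz[0]],None,fx=2,fy=2,interpolation=3)
    for z in(0,.13): poly(im,c,[T(p,X) for X in box(-a,a,-b,b,z)],(0,255,0),2,o)
    poly(im,c,[T(p,X) for X in box(-.052,.088,-.108,.108,.13)],(0,255,255),2,o)
    poly(im,c,[L(p,q[0],X) for X in box(-.139,-.001,-.106,.106,0)],(255,0,0),2,o)
    poly(im,c,[L(p,q[0],X) for X in box(-.139,-.001,-.106,.106,-.012)],(255,0,255),2,o)
    poly(im,c,[T(t,X) for X in box(-.03,.11,-.064,.064,0)],(0,255,0),2,o)
    poly(im,c,[T(t,X) for X in box(-.03,.11,-.064,.064,.03)],(255,0,0),2,o)
    poly(im,c,[T(t,X) for X in box(-.116,-.03,-.012,.012,.045)],(0,0,255),2,o)
    poly(im,c,[L(p,q[0],X) for X in [(-.062,0,.058),(-.062,0,.036)]],(0,0,255),2,o)
    out[at[1]:at[1]+im.shape[0],at[0]:at[0]+im.shape[1]]=im
cv2.imwrite('pics/m2.png',out)
E
python3 fit.py
```

```text
chest [0.5374 0.2185 0.2584]
[[-0.0555 -0.4063]
 [-0.383  -1.9113]
 [-1.2318 -2.1706]
 [-0.3263  1.8147]
 [-0.1398 -0.5881]
 [-3.3481 -4.6541]
 [ 0.9777  5.5593]
 [ 1.2779 -0.589 ]]
lid [1.7403]
[[ 2.3976  2.3303]
 [ 0.0148 -1.1039]
 [-2.3767 -1.3049]
 [-1.8101 -1.5233]]
tray [ 0.5713 -0.1774 -0.2535]
[[ -1.9487   1.6012]
 [ -1.3879   3.7183]
 [ -0.0563   0.8133]
 [ -1.4798   0.4116]
 [  2.9292  -1.2865]
 [  1.6754  -6.4387]
 [-12.8848  -6.0328]
 [ -3.114   -5.0233]
 [ -7.6484   4.0067]]
```

View pics/m2.png

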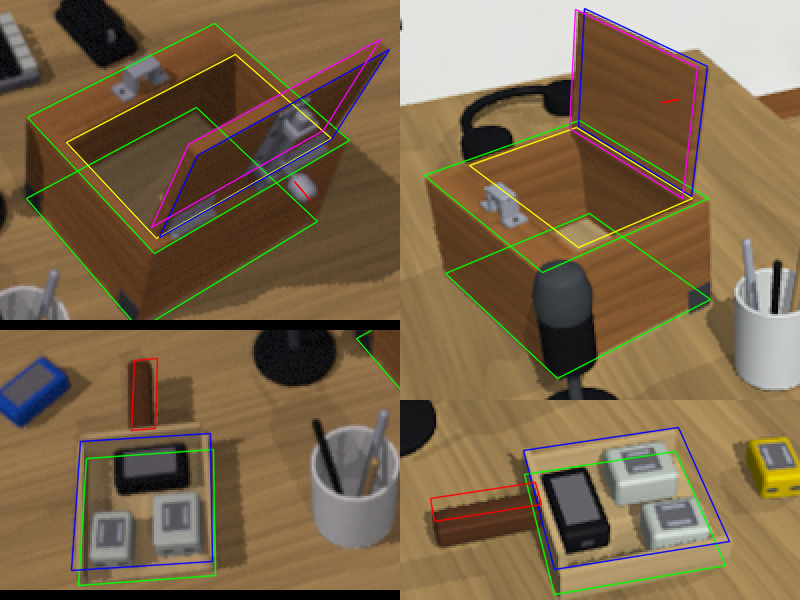

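```bash
cat >> h.py <<'E'
DN=np.diag([1.,-1,-1])   # tool x along yaw dir, z down
def tool(yaw,tilt=0,flip=False):
    "tool with x along yaw; tilt>0: fingertips swing back towards -x (mouth-down pitch)"
    M=Rz(yaw)@Ry(tilt)@DN
    return M@np.diag([-1.,-1,1]) if flip else M
E
python3 - <<'E'
from h import *
from rig import robot
np.set_printoptions(precision=2,suppress=True)
ch=np.array([.537,.2185]);cy=.258
C=lambda x,y,z:np.r_[ch+(Rz(cy)@[x,y,0])[:2],z]
t=np.array([.5713,-.1774]);ty=-.2535;G=-.052
Tr=lambda x,y,z:np.r_[t+(Rz(ty)@[x,y,0])[:2],z]
for fl in(0,1):
  print('above',robot.ik(Tr(G,0,.35),tool(ty,0,fl)))
  for phi in (0,.3,.5):
    print('phi',phi,fl,'grasp',robot.ik(Tr(G,0,.034),tool(ty,-phi,fl)),'up',robot.ik(Tr(G,0,.3),tool(ty,-phi-.1,fl)))
    for th in (-.1,.35,.6,.8):
      v=Ry(th)@np.array([G-.11,0,.029])
      print('  dump',th,robot.ik(C(-.02+v[0],0,.17+v[2]),tool(cy,th-phi,fl)))
  for w in [(.15,.05,.34),(.15,.05,.27),(.09,.05,.25),(0,.05,.24),(-.03,.05,.15),(.06,0,.19),(.0,0,.19)]:
    print('lid',w,robot.ik(C(*w),tool(cy,0,fl)))
E
```

```text
above [-0.65  0.32  1.14  1.67 -0.3   1.35 -1.28]
phi 0 0 grasp [-0.46  0.78  0.95  1.97 -0.86  0.86 -0.85] up [-0.64  0.25  1.05  1.82 -0.25  1.11 -1.33]
  dump -0.1 [-1.08 -0.02  0.54  2.26  0.05  0.8  -1.89]
  dump 0.35 [-1.01  0.27  0.66  1.87 -0.2   1.42 -1.59]
  dump 0.6 [-0.92  0.47  0.67  1.64 -0.27  1.74 -1.49]
  dump 0.8 [-0.85  0.64  0.68  1.46 -0.3   1.99 -1.42]
phi 0.3 0 grasp [ 0.17  0.45  0.09  2.17 -0.18  0.22 -1.41] up [-0.69 -0.05  0.92  2.04  0.06  0.73 -1.62]
  dump -0.1 [-0.79 -0.16  0.14  2.45  0.36  0.5  -2.25]
  dump 0.35 [-1.08  0.03  0.59  2.04 -0.03  1.12 -1.78]
  dump 0.6 [-1.01  0.25  0.66  1.8  -0.18  1.45 -1.6 ]
  dump 0.8 [-0.93  0.43  0.68  1.6  -0.25  1.71 -1.51]
phi 0.5 0 grasp [-0.22  0.5   0.55  2.32  4.19  0.26  0.42] up [-0.32 -0.12  0.53  2.18  0.17  0.47 -1.73]
  dump -0.1 [ 0.07 -0.23 -0.7   2.56  0.37  0.21 -2.31]
  dump 0.35 [-1.04 -0.11  0.47  2.16  0.12  0.94 -1.95]
  dump 0.6 [-1.06  0.09  0.62  1.92 -0.07  1.25 -1.72]
  dump 0.8 [-0.99  0.29  0.67  1.71 -0.19  1.51 -1.58]
lid (0.15, 0.05, 0.34) [-0.82  0.63  0.64  1.15 -0.36  1.47 -1.56
[... 1150 characters left out ...]
.24 -0.31] up [-1.08 -0.38  1.11  2.19  0.77  0.63  0.9 ]
  dump -0.1 None
  dump 0.35 [-0.85 -0.09  0.29  2.16  0.09  0.93  1.22]
  dump 0.6 [-0.68  0.09  0.22  1.91 -0.04  1.25  1.38]
  dump 0.8 [-0.59  0.25  0.18  1.7  -0.09  1.5   1.43]
lid (0.15, 0.05, 0.34) [-0.56  0.57  0.16  1.13 -0.08  1.45  1.41]
lid (0.15, 0.05, 0.27) [-0.55  0.6   0.13  1.24 -0.08  1.31  1.41]
lid (0.09, 0.05, 0.25) [-0.58  0.49  0.13  1.45 -0.07  1.21  1.39]
lid (0, 0.05, 0.24) [-0.63  0.34  0.14  1.7  -0.05  1.11  1.35]
lid (-0.03, 0.05, 0.15) [-0.63  0.39  0.11  1.85 -0.05  0.91  1.34]
lid (0.06, 0, 0.19) [-0.54  0.48  0.16  1.61 -0.08  1.06  1.47]
lid (0.0, 0, 0.19) [-0.58  0.37  0.17  1.77 -0.07  1.    1.45]
```

```bash
python3 - <<'E'
from h import *
from rig import robot
np.set_printoptions(precision=4,suppress=True)
p=robot.get_state()['ee_pos']
robot.move_linear([p[0],p[1],.4],velocity=.3)
t=np.array([.5713,-.1774]);ty=-.2535
robot.move_ptp(np.r_[t+(Rz(ty)@[-.03,0,0])[:2],.38],tool(ty,0,True))
ci=robot.camera_info('wrist');im=robot.grab_frame('wrist');np.save('wci.npy',ci,allow_pickle=True)
cv2.imwrite('pics/w1.png',im[:,:,::-1])
s=robot.get_state();print(s['time'],s['ee_pos'],s['qpos'])
M=R.from_rotvec(ci['rvec']).as_matrix();print(-M.T@ci['tvec'],M)
E
```

```text
3.8667 [ 0.5425 -0.1693  0.3799] [-0.6103  0.3695  1.1487  1.5666 -0.3393  1.4264  1.8807]
[ 0.4756 -0.1513  0.54  ] [[ 0.2495  0.9684  0.001 ]
 [ 0.939  -0.2422  0.2443]
 [ 0.2368 -0.06   -0.9697]]
```

View pics/w1.png

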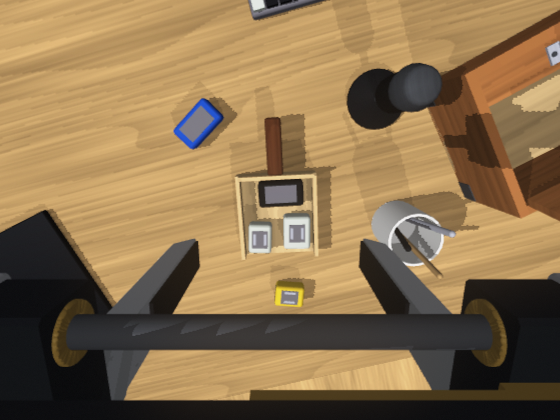

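```bash
cat > fit2.py <<'E'
from h import *
from scipy.optimize import least_squares
from rig import robot
A=robot.camera_info('scene');B=robot.camera_info('side');W=np.load('wci.npy',allow_pickle=True).item()
np.set_printoptions(precision=4,suppress=True)
a,b=.1,.12
ch=[(A,(-a,-b,.13),(299,144)),(A,(-a,b,.13),(392.5,98.5)),(B,(-a,b,.13),(138.5,160)),(A,(a,-b,.13),(362.5,210)),(B,(a,-b,.13),(279.5,170)),(B,(-a,b,0),(146.5,207.5)),(W,(a,-b,.13),(521,217)),(W,(-a,-b,.13),(465,77))]
T=lambda p,X:Rz(p[2])@np.array(X)+[p[0],p[1],0]
f=lambda p:np.concatenate([P(c,T(p,X))[0]-uv for c,X,uv in ch])
p=least_squares(f,[.55,.19,.2],loss='soft_l1').x;print('chest',p);print(f(p).reshape(-1,2))
tr=[(W,(-.116,0,.045),(272.5,118)),(W,(-.03,-.064,.045),(236,178.5)),(W,(-.03,.064,.045),(316.5,175)),(W,(.11,-.064,0),(244,259)),(W,(.11,.064,0),(318,255))]
ft=lambda p:np.concatenate([P(c,T(p,X))[0]-uv for c,X,uv in tr])
t=least_squares(ft,[.57,-.18,-.2],loss='soft_l1').x;print('tray',t);print(ft(t).reshape(-1,2))
np.save('fit2.npy',np.r_[p,t])
box=lambda x0,x1,y0,y1,z:[(x0,y0,z),(x1,y0,z),(x1,y1,z),(x0,y1,z)]
out=np.zeros((600,800,3),np.uint8)
for im0,c,o,sz,s,at in (('w1',W,(215,105),(120,165),3,(0,0)),('scene0',A,(140,185),(100,130),2,(370,0)),('w1',W,(420,0),(140,225),1.3,(600,0)),('scene0',A,(285,85),(200,160),2,(370,280))):
    im=cv2.resize(cv2.imread(f'pics/{im0}.png')[o[1]:o[1]+sz[1],o[0]:o[0]+sz[0]],None,fx=s,fy=s,interpolation=3)
    def poly(pts,col): cv2.polylines(im,[((P(c,pts)-o)*s).astype(int).reshape(-1,1,2)],True,col,1,cv2.LINE_AA)
    for z in(0,.13): poly([T(p,X) for X in box(-a,a,-b,b,z)],(0,255,0))
    poly([T(p,X) for X in box(-.052,.088,-.108,.108,.13)],(0,255,255))
    poly([T(t,X) for X in box(-.03,.11,-.064,.064,0)],(0,255,0))
    poly([T(t,X) for X in [(-.03,-.064,.045),(-.03,.064,.045)]],(255,0,0))
    poly([T(t,X) for X in box(-.116,-.03,-.012,.012,.045)],(0,0,255))
    out[at[1]:at[1]+im.shape[0],at[0]:at[0]+im.shape[1]]=im[:600-at[1],:800-at[0]]
cv2.imwrite('pics/m3.png',out)
E
python3 fit2.py
```

```text
chest [0.5374 0.2175 0.2607]
[[-0.5596 -0.1163]
 [-0.9895 -1.8077]
 [-1.1702 -1.8804]
 [-0.6508  2.0479]
 [ 0.1382 -0.4503]
 [ 1.3451 -0.2724]
 [ 0.6968  2.0779]
 [ 0.117  -1.0246]]
tray [ 0.5733 -0.1788 -0.198 ]
[[ 0.2443  0.879 ]
 [-1.7998  1.1711]
 [ 1.5455  0.1387]
 [ 0.5039 -4.4823]
 [-0.9762 -4.196 ]]
```

View pics/m3.png

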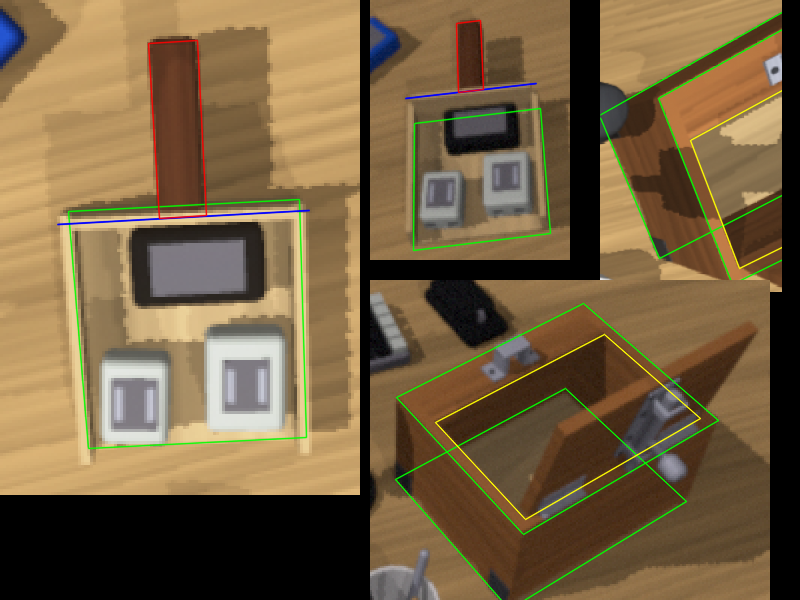

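```bash
cat >> h.py <<'E'
CH=np.array([.5374,.2175,.2607]);TR=np.array([.5733,-.1788,-.205]);G=-.052;PHI=.15
C=lambda x,y,z:np.r_[CH[:2]+(Rz(CH[2])@[x,y,0])[:2],z]
Tr=lambda x,y,z:np.r_[TR[:2]+(Rz(TR[2])@[x,y,0])[:2],z]
E
python3 - <<'E'
from h import *
from rig import robot
np.set_printoptions(precision=3,suppress=True)
M=tool(TR[2],-PHI,True)
robot.gripper_to(.06)
robot.move_ptp(Tr(G,0,.12),M)
print(robot.move_linear(Tr(G,0,.035),velocity=.12,threshold=12))
robot.gripper_to(0.)
s=robot.get_state();print(s['time'],s['ee_pos'],s['opening'],s['grasp_force'],s['force'])
robot.move_linear(Tr(G,0,.10),velocity=.1,frame=tool(TR[2],-PHI-.08,True))
s=robot.get_state();print(s['time'],s['ee_pos'],s['opening'],s['grasp_force'],s['force'],s['moment'])
ci=robot.camera_info('wrist');W=robot.grab_frame('wrist');S=robot.grab_frame('side')
im=np.zeros((600,800,3),np.uint8);im[:420,:400]=W[:,80:480,::-1]
im[:420,400:800]=cv2.resize(S[230:440,200:400,::-1],(400,380)) if 0 else cv2.resize(S[210:420,200:400,::-1],(400,420))
cv2.imwrite('pics/g1.png',im)
E
```

```text
False
7.0917 [ 0.522 -0.168  0.035] 0.0241779068136118 29.94649350643158 [-1.061 -1.227  3.919]
7.8917 [ 0.522 -0.168  0.1  ] 0.023915895802798685 29.97155249118805 [-0.916 -0.603 -3.573] [0.099 0.682 0.001]
```

View pics/g1.png

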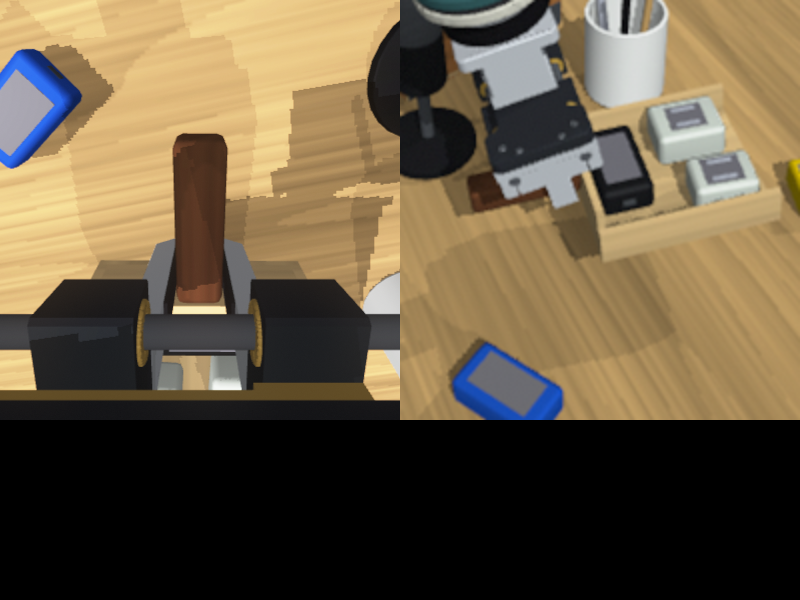

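```bash
cat >> h.py <<'E'
def dump(th,lip=(-.01,0,.182)):
    v=Ry(th)@np.array([G-.11,0,.029]); return C(lip[0]+v[0],lip[1]+v[2]*0,lip[2]+v[2]),tool(CH[2],th-PHI,True)
E
python3 - <<'E'
from h import *
from rig import robot
np.set_printoptions(precision=3,suppress=True)
st=lambda n:(lambda s:print(n,round(s['time'],2),s['ee_pos'],s['opening'].round(4),s['force'],s['moment'],s['qpos']))(robot.get_state())
robot.move_linear(Tr(G,0,.31),velocity=.2,frame=tool(TR[2],-PHI-.08,True)); st('up')
p,M=dump(-.08)
robot.move_linear(np.r_[p[:2],.31],velocity=.15,frame=M); st('over')
robot.move_linear(p,velocity=.1,frame=M)
for th,v in((.1,.08),(.25,.05),(.35,.05),(.45,.05),(.6,.06),(.75,.06)):
    p,M=dump(th); robot.move_linear(p,velocity=v,frame=M); st(th)
robot.pause(.4); st('tipped')
im=np.zeros((600,800,3),np.uint8)
S=robot.grab_frame('scene')[:,:,::-1];D=robot.grab_frame('side')[:,:,::-1];W=robot.grab_frame('wrist')[:,:,::-1]
im[:340,:400]=cv2.resize(S[80:250,280:480],(400,340));im[:400,400:]=cv2.resize(D[50:250,120:320],(400,400));im[340:600,:400]=cv2.resize(W,(400,260))
cv2.imwrite('pics/d1.png',im)
E
```

```text
Traceback (most recent call last):
AttributeError: 'float' object has no attribute 'round'
```

```bash
cat > pour.py <<'E'
from h import *
from rig import robot
np.set_printoptions(precision=3,suppress=True)
st=lambda n:(lambda s:print(n,round(s['time'],2),s['ee_pos'],round(s['opening'],4),s['force'],s['moment'],s['qpos']))(robot.get_state())
st('up')
p,M=dump(-.08)
robot.move_linear(np.r_[p[:2],.31],velocity=.15,frame=M); st('over')
robot.move_linear(p,velocity=.1,frame=M)
for th,v in((.1,.08),(.25,.05),(.35,.05),(.45,.05),(.6,.06),(.75,.06)):
    p,M=dump(th); robot.move_linear(p,velocity=v,frame=M); st(th)
robot.pause(.4); st('tipped')
im=np.zeros((600,800,3),np.uint8)
S=robot.grab_frame('scene')[:,:,::-1];D=robot.grab_frame('side')[:,:,::-1];W=robot.grab_frame('wrist')[:,:,::-1]
im[:340,:400]=cv2.resize(S[80:250,280:480],(400,340));im[:400,400:]=cv2.resize(D[50:250,120:320],(400,400));im[340:600,:400]=cv2.resize(W,(400,260))
cv2.imwrite('pics/d1.png',im)
E
python3 pour.py
```

```text
up 9.19 [ 0.522 -0.168  0.309] 0.0238 [-0.631  0.693 -3.498] [ 0.092  0.659 -0.004] [-0.795  0.138  1.166  1.896 -0.194  0.972  1.811]
over 11.83 [0.37  0.172 0.31 ] 0.0237 [-0.023  0.572 -2.86 ] [-0.131  0.585 -0.006] [-1.138 -0.268  0.472  2.149  0.247  1.032  1.058]
0.1 13.62 [0.375 0.174 0.227] 0.0237 [-0.328 -0.702 -3.627] [-0.079  0.401  0.039] [-1.142 -0.025  0.62   2.152  0.035  0.962  1.29 ]
0.25 14.26 [0.383 0.176 0.25 ] 0.0238 [-0.223 -0.636 -3.026] [ 0.072  0.006 -0.01 ] [-1.108  0.08   0.658  2.013 -0.073  1.164  1.415]
0.35 14.73 [0.39  0.178 0.264] 0.0241 [-0.543 -0.366 -4.338] [ 0.085 -0.051  0.051] [-1.072  0.161  0.673  1.918 -0.131  1.298  1.484]
0.45 15.21 [0.399 0.18  0.278] 0.0234 [-0.419  0.199 -3.331] [ 0.065 -0.234  0.022] [-1.029  0.245  0.679  1.823 -0.178  1.431  1.542]
0.6 15.77 [0.414 0.184 0.297] 0.0237 [-1.05  -0.089 -1.768] [ 0.166 -0.449 -0.013] [-0.956  0.373  0.675  1.678 -0.23   1.627  1.61 ]
0.75 16.32 [0.432 0.189 0.313] 0.0243 [-0.34   1.427 -1.592] [ 0.215 -0.627  0.041] [-0.88   0.499  0.661  1.532 -0.264  1.817  1.659]
tipped 16.73 [0.432 0.189 0.314] 0.0238 [-0.358  0.476 -1.477] [ 0.268 -0.613 -0.018] [-0.88   0.499  0.661  1.53  -0.265  1.819  1.66 ]
```

View pics/d1.png

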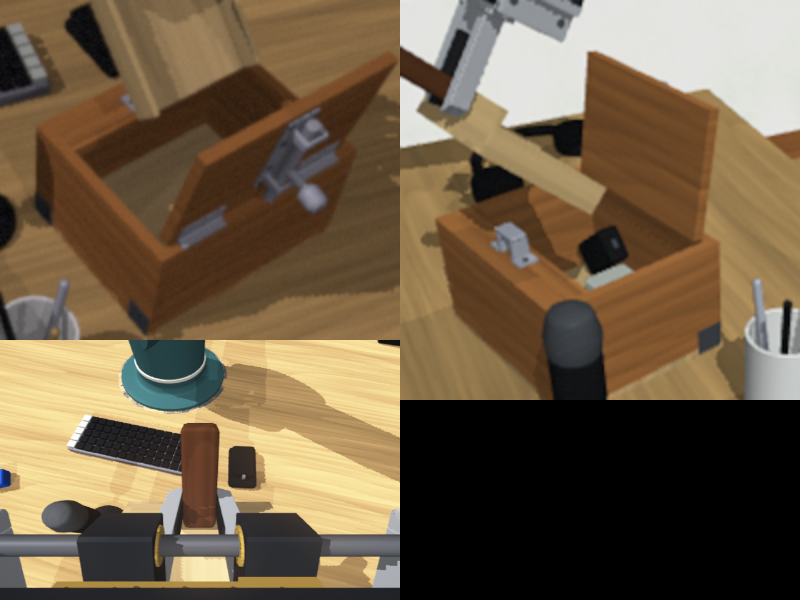

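```bash
python3 - <<'E'
from h import *
from rig import robot
np.set_printoptions(precision=3,suppress=True)
st=lambda n:(lambda s:print(n,round(s['time'],2),s['ee_pos'],round(s['opening'],4),s['force'],s['moment'],s['qpos']))(robot.get_state())
p,M=dump(.2); robot.move_linear(np.r_[p[:2],.33],velocity=.12,frame=M)
M=tool(TR[2],-PHI,True)
robot.move_linear(Tr(G,0,.3),velocity=.25,frame=M); st('back')
robot.move_linear(Tr(G,0,.07),velocity=.2); st('low')
print(robot.move_linear(Tr(G,0,.034),velocity=.05,threshold=6)); st('down')
robot.gripper_to(.06); st('open')
robot.move_linear(Tr(G,0,.15),velocity=.2,frame=tool(TR[2],0,True)); st('off')
E
```

```text
back 19.48 [ 0.522 -0.168  0.3  ] 0.0238 [-0.597 -0.273 -1.614] [0.093 0.284 0.052] [-0.654  0.207  1.053  1.848 -0.238  1.052  1.848]
low 20.78 [ 0.523 -0.168  0.071] 0.0234 [-0.472  0.167 -0.57 ] [ 0.104  0.281 -0.005] [-0.336  0.533  0.741  2.057 -0.662  0.62   2.206]
True
down 21.45 [ 0.522 -0.168  0.035] 0.0237 [ 0.671  0.845 -0.643] [ 0.    -0.015  0.034] [-0.276  0.587  0.668  2.069 -0.732  0.556  2.267]
open 22.18 [ 0.522 -0.168  0.035] 0.0597 [0.4   1.002 0.062] [0.076 0.116 0.031] [-0.278  0.586  0.668  2.07  -0.731  0.557  2.266]
off 22.91 [ 0.522 -0.168  0.149] 0.0603 [-0.238  1.568 -0.168] [-0.007  0.006 -0.032] [-0.422  0.507  0.879  1.899 -0.474  0.959  2.042]
```

```bash
python3 - <<'E'
from h import *
from rig import robot
np.set_printoptions(precision=3,suppress=True)
st=lambda n:(lambda s:print(n,round(s['time'],2),s['ee_pos'],s['force'],s['moment'],s['qpos']))(robot.get_state())
M=tool(CH[2],0,True); d=.115; hx=.008; y=.05; z0=.245+.019
robot.gripper_to(0.)
robot.move_linear(Tr(G,0,.40),velocity=.3)
robot.move_ptp(C(.185,y,.40),M); st('behind')
robot.move_linear(C(.185,y,z0),velocity=.2); st('low')
print(robot.move_linear(C(.089+hx,y,z0),velocity=.1,threshold=20)); st('upright')
for q in (1.35,1.1,.85,.6,.4,.2,.08):
    hit=robot.move_linear(C(.089-d*np.cos(q)+hx,y,.13+d*np.sin(q)+.019),velocity=.1,threshold=20); st((q,hit))
    if hit: break
else:
    print(robot.move_linear(C(.089-d+hx,y,.13+.019-.005),velocity=.03,threshold=12)); st('shut')
    print(robot.get_state()['ee_pos'][2]-.019)
E
```

```text
behind 26.75 [0.704 0.312 0.401] [-0.45  -0.051  0.397] [ 0.086 -0.023 -0.01 ] [-0.822  0.746  0.852  0.902 -0.539  1.676  1.643]
low 27.58 [0.704 0.313 0.266] [-0.582 -0.781  0.167] [ 0.096 -0.048 -0.027] [-0.877  0.793  0.828  1.144 -0.56   1.421  1.699]
False
upright 28.62 [0.618 0.291 0.264] [0.05  0.055 0.019] [0.019 0.016 0.013] [-1.034  0.635  0.879  1.427 -0.492  1.309  1.707]
(1.35, False) 29.02 [0.594 0.285 0.261] [-0.313 -0.424  0.534] [ 0.022 -0.021 -0.039] [-1.081  0.591  0.895  1.502 -0.472  1.276  1.701]
(1.1, False) 29.45 [0.568 0.278 0.252] [ 0.611 -0.491 -0.269] [ 0.029 -0.008 -0.033] [-1.129  0.55   0.909  1.586 -0.453  1.23   1.694]
(0.85, False) 29.88 [0.545 0.271 0.236] [-0.071  0.093  0.8  ] [ 0.028 -0.042 -0.089] [-1.169  0.521  0.917  1.666 -0.442  1.177  1.69 ]
(0.6, False) 30.32 [0.527 0.266 0.214] [ 0.32  -0.23  -0.996] [ 0.035 -0.042 -0.027] [-1.194  0.508  0.916  1.736 -0.443  1.12   1.691]
(0.4, False) 30.7 [0.516 0.264 0.194] [-0.168  0.185  0.665] [ 0.059 -0.005  0.035] [-1.202  0.51   0.908  1.784 -0.453  1.073  1.699]
(0.2, False) 31.08 [0.509 0.262 0.172] [-0.111  0.077 -0.01 ] [ 0.057  0.017 -0.014] [-1.198  0.524  0.893  1.82  -0.473  1.027  1.714]
(0.08, False) 31.38 [0.507 0.261 0.158] [ 0.222 -0.247  0.006] [ 0.098 -0.025  0.019] [-1.191  0.537  0.881  1.836 -0.488  1.001  1.725]
True
shut 31.76 [0.508 0.261 0.149] [-3.251 -1.425 12.351] [-0.113  0.868 -0.049] [-1.183  0.548  0.871  1.843 -0.5    0.984  1.734]
0.13020243995422232
```

```bash
python3 - <<'E'
from h import *
from rig import robot
s=robot.get_state()
robot.move_linear(C(.08,.08,.30),velocity=.25)
S=robot.grab_frame('scene')[:,:,::-1];D=robot.grab_frame('side')[:,:,::-1];W=robot.grab_frame('wrist')[:,:,::-1]
for n,i in zip('SDW',(S,D,W)): cv2.imwrite(f'pics/lid{n}.png',i)
im=np.zeros((600,800,3),np.uint8)
im[:340,:400]=cv2.resize(S[80:250,280:480],(400,340));im[:400,400:]=cv2.resize(D[50:250,120:320],(400,400));im[340:600,:400]=cv2.resize(W,(400,260));im[400:600,400:700]=cv2.resize(S[190:310,140:320],(300,200))
cv2.imwrite('pics/l1.png',im);np.save('lci.npy',robot.camera_info('wrist'),allow_pickle=True);print(robot.get_state()['time'])
E
```

```text
32.7917
```

View pics/l1.png

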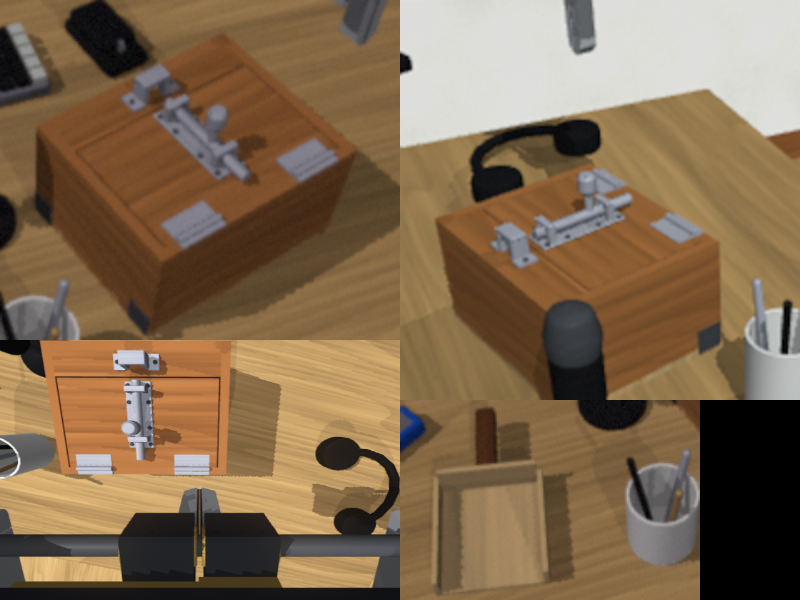

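```bash
python3 - <<'E'
from h import *
from rig import robot
np.set_printoptions(precision=4,suppress=True)
W=np.load('lci.npy',allow_pickle=True).item(); A=robot.camera_info('scene'); D=robot.camera_info('side')
for c,uv in((W,(183.4,141)),(A,(280+217/2,80+113/2)),(D,(120+187/2,50+176/2))):
    v=ray(c,uv,.188); print(Rz(-CH[2])@(v-np.r_[CH[:2],.188]))
st=lambda n:(lambda s:print(n,round(s['time'],2),(Rz(-CH[2])@(s['ee_pos']-np.r_[CH[:2],0])),s['force'],s['moment']))(robot.get_state())
M=tool(CH[2],0,True); z=.13+.032+.019
robot.move_linear(C(.064,0,.24),velocity=.2,frame=M)
print(robot.move_linear(C(.064,0,z),velocity=.1,threshold=8)); st('down')
print(robot.move_linear(C(.012,0,z),velocity=.06,threshold=25)); st('p1')
print(robot.move_linear(C(-.006,0,z),velocity=.03,threshold=15)); st('p2')
E
```

```text
[0.0196 0.0024 0.    ]
[ 0.0222 -0.0033  0.    ]
[ 0.0173 -0.0094  0.    ]
False
down 34.19 [ 0.0643 -0.0001  0.1815] [-0.008   0.1151  1.1211] [0.0409 0.0086 0.0062]
False
p1 35.21 [0.012  0.0001 0.181 ] [-0.7169  0.6523 -0.105 ] [0.0462 0.0158 0.0123]
True
p2 35.64 [0.0024 0.     0.1813] [ 8.3666  1.3003 -2.3107] [ 0.2755 -1.9171 -0.0355]
```

```bash
python3 - <<'E'
from h import *
from rig import robot
robot.move_linear(C(.03,0,.182),velocity=.1)
robot.move_linear(C(.06,0,.34),velocity=.25)
S=robot.grab_frame('scene')[:,:,::-1];D=robot.grab_frame('side')[:,:,::-1];W=robot.grab_frame('wrist')[:,:,::-1]
im=np.zeros((600,800,3),np.uint8)
im[:340,:400]=cv2.resize(S[80:250,280:480],(400,340));im[:400,400:]=cv2.resize(D[50:250,120:320],(400,400));im[340:600,:400]=cv2.resize(W,(400,260));im[400:600,400:700]=cv2.resize(S[190:310,140:320],(300,200))
cv2.imwrite('pics/f1.png',im);s=robot.get_state();print(s['time'],s['force'])
E
```

```text
37.0167 [-0.7214299   0.08314545 -0.43748305]
```

View pics/f1.png

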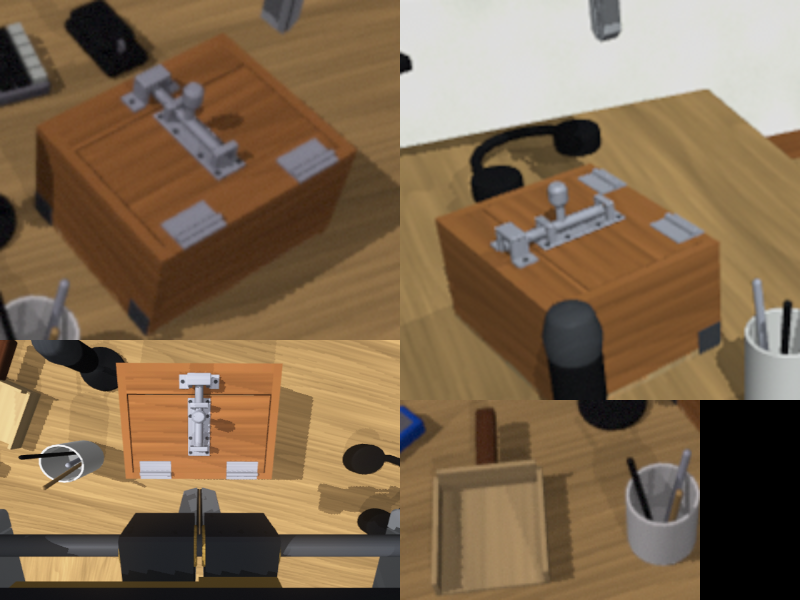

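```bash
python3 - <<'E'
from h import *
from rig import robot
for n,uv in(('scene',(280+193/2,80+89/2)),('side',(120+157/2,50+187/2)),('wrist',(198*1.4,74*420/260))):
    v=ray(robot.camera_info(n),uv,.188); print(n,Rz(-CH[2])@(v-np.r_[CH[:2],.188]))
E
```

```text
scene [-1.41147908e-02 -1.81389979e-03  5.55111512e-17]
side [-0.01868837 -0.00948432  0.        ]
wrist [-0.01817919 -0.00144033  0.        ]
```

```bash
python3 - <<'E'
from h import *
from rig import robot
st=lambda n:(lambda s:print(n,round(s['time'],2),(Rz(-CH[2])@(s['ee_pos']-np.r_[CH[:2],0])),s['force']))(robot.get_state())
z=.181
robot.move_linear(C(.035,0,.24),velocity=.2)
robot.move_linear(C(.035,0,z),velocity=.15)
print(robot.move_linear(C(-.012,0,z),velocity=.04,threshold=28)); st('p')
robot.move_linear(C(.035,0,z),velocity=.15)
robot.move_linear(C(.06,0,.34),velocity=.25); robot.pause(.3); st('end')
v=ray(robot.camera_info('scene'),(0,0),0)
print(robot.sign_off())
E
```

```text
True
p 39.07 [2.28015166e-03 7.04372648e-06 1.81751120e-01] [ 9.30458388  0.73608239 -2.98933782]
end 40.53 [5.97362515e-02 4.47388253e-05 3.39278992e-01] [-0.69837004  0.30002637 -0.15193063]
the job is handed in; nothing more can be done
None
```

I handed the job in at about 41 s of the 72 s allowed. The three chargers were tipped into the chest, the lid is flat shut, the bolt is hard against its stop in the keeper, and the empty tray stands upright on the desk, with the pen mug and microphone untouched. The hand-in call gave no verdict, so this rests on the pictures and force readings.

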